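# Free the jammed reagent bottle from the wash tub and stand it on the bottle tray

### The arm

A 6-joint arm with a two-finger parallel gripper is mounted at the origin on the work surface. World frame = base frame: x ahead of the robot, y to its left, z up, the work surface at z = 0. Lengths are in mm, angles in rad, forces in N, time in s.
With the tool pointing down it reaches from about 275 to 825 mm from the base axis. Payload 4.9 kg.
Tool frame: the origin (TCP) lies at the very end of the fingers, on their centre line; the grasp point (between the pads) lies 19 mm behind it; z points along the fingers, y is the direction in which the jaws open and shut (so a half turn about z gives the same grasp; the last joint's range is limited). The gripper opens to 85 mm and grips with 20 to 120 N. Pads are 22 mm wide; open, the fingers measure 114 mm over their backs; the gripper's body (76 mm by 85 mm) begins 54 mm behind the grasp point. The pads swing forward as they close: fully open they stand 13 mm farther back than shut.
Start: joints at [-1.387, 0.326, -0.193, 1.052, 0, 1.437], TCP at [171.875, -522.473, 231.281] pointing down, gripper open.
Joint ranges: [-2.65, 2.65], [-0.97, 1.79], [-1.3, 1.35], [-1.93, 2.1], [-1.47, 1.37], [-3.14, 3.14]. Speed limits (rad/s): [2.57, 2.57, 3.14, 3.14, 3.14, 3.14].

### API

Orientations are given as [roll, pitch, yaw] about the fixed x, y, z axes, in that order (R = Rz(yaw) Ry(pitch) Rx(roll)).
In Python, from bench import bot, solve_ik, imaging gives the robot as it stands. Calls block until the motion is done:
- bot.move_ptp(position, orientation): joint-space move of the TCP to a pose.
- bot.movel(position, rot=None, max_speed=150, threshold=None): straight line of the TCP; rot=None keeps the orientation; max_speed is the mean speed in mm/s. With threshold (N) it stops when the force on the tool has changed by that much, and returns True; else False.
- bot.move_j(angles): joint-space move.
- bot.grip(opening, effort=None): opening from 0.0 (shut) to 1.0 (fully open); effort is the grip in N (None keeps the last); returns when the fingers have stopped.
- bot.dwell(seconds).
- solve_ik(position, orientation): joint angles nearest the present ones, or None.
- bot.get_state(): the state.
- imaging.capture(name): name is "scene" or "top" or "wrist"; returns the picture (480x640x3 uint8, blue, green, red); there is no depth.
- imaging.camera_model(name): a dict with "K" (3x3 intrinsics, pixels), "position" and "rotation" of the camera in the world. Camera axes: x right, y up, looking along -z (the intrinsics and any distortion apply to the point x, -y, -z); pixel columns grow to the right and rows downward; lengths in mm; the calibration is good to about 2 mm. A picture is of the moment at which its call begins: read the wrist's pose just before it. camera_model takes no time and is no camera call; for the wrist camera it gives the pose at the moment of the call.
A pose or a line that the arm cannot do raises bot.IKError and nothing moves.
- bot.sign_off(): hands the job in, once; it reports no verdict.
The state is a dict: "t": time; "qpos": joint angles; "joint_velocities": joint speeds; "effort": joint torques, N m; "tcp_pos": TCP position; "orientation": TCP orientation; "contact_force": force on the tool from outside, world axes, zero at the start; "wrist_torque": the same for the moment, N m; "opening": opening from 0.0 (shut) to 1.0 (fully open).
Only numpy, scipy, OpenCV 4.12 (cv2) and the standard library are available. Lean on these libraries where they do the work, as an engineer would, in place of code of your own. Each camera call takes 0.05 s, during which the arm holds its last target.

### The job

The amber glass bottle has fallen over in the grey wash tub and is jammed: its blue cap is caught under the cover of a raised tub corner and its foot is behind the rib on the tub floor. Ease it out without forcing it, stand it upright wholly on the blue disc of the metal bottle tray, set it down gently and let go. Leave the green bottles on the tray and everything else on the bench where it is.

Things in the scene. Friction and masses are not known exactly. Their poses are not given: they have to be found in the camera images.
- bottle: Amber glass bottle, blue cap, 162 mm long, some 0.2 to 0.35 kg. Origin at the centre of its flat foot, z along its axis to the cap. Body 54 mm across up to 105 mm from the foot, shoulder tapering to 28 mm at 122 mm, cap 34 mm across from 127 to 162 mm. Starts lying in the tub, cap end raised about 12 degrees, pointing into the tub's +x +y corner on that corner's 45 degree line.
- tub: Grey plastic wash tub fixed to the bench, 320 mm (its x) by 260 mm (its y) outside, walls 6 mm thick, 55 mm high, floor 5 mm thick. Origin at the centre of its underside. In its two +x corners the walls rise to 95 mm for 80 mm along both sides, and a triangular step and a triangular cover plate fill the corner (see cover_edge).
- rib (a point): Middle of the top of the white drain rib on the tub floor: a fixed bar 12 mm high above the floor (17 mm above the bench), 8 mm thick, 90 mm long, across the bottle's axis just behind its foot. It blocks a straight pull: raise the foot over it first, the cap turning down on the step. Axes as the tub's.
- cover_edge (a point): Middle of the lower front edge of the corner cover over the cap, 89 mm above the bench; plate 6 mm thick, reaching 53 mm out of the inner corner on the 45 degree line. Below it the step, top 43 mm above the bench, reaches 45 mm out. The cap rests on the step edge 138 mm from the foot, 6 mm of play to the cover; its end is 31 mm under the cover and must be drawn back past it before lifting.
- tray: Bare metal bottle tray fixed to the bench, 235 mm (its x) by 260 mm (its y), 6 mm thick, 14 mm high rim along its far (+x) edge only. Origin on its underside below the centre of the blue disc; the tray reaches from 72 mm before to 162 mm beyond it in x, 130 mm to either side in y.
- spot (a point): Centre of the flat blue disc (110 mm across) on the tray's top, 6 mm above the bench: where the foot of the amber bottle belongs.
- bottle_a: Green glass bottle of the same shape and size with blue cap, standing loose on the tray behind the disc, about 115 mm further in tray x and 75 mm to its left (+y). Origin at the centre of its foot, z up. Leave it.
- bottle_b: Green glass bottle like the other, about 115 mm beyond the disc and 75 mm to its right (-y). Origin at the centre of its foot, z up. Leave it.
- tube_rack: Red tube rack with capped tubes, 75 x 200 mm, 85 mm high, loose at the back of the bench. Origin at the centre of its underside. Leave it.
- beaker: Clear beaker, 72 mm across, 90 mm high, loose at the left. Origin at the centre of its underside. Leave it.
- jar: Clear jar with blue lid, 70 mm across, 90 mm high, loose at the right. Origin at the centre of its underside. Leave it.
- tip_box: Yellow pipette tip box with white lid with white lid with white lid with white lid, 85 x 125 mm, 65 mm high, loose at the left. Origin at the centre of its underside. Leave it.
- dish: Clear culture dish, 93 mm across, 20 mm high, loose at the right. Origin at the centre of its underside. Leave it.

How it is judged:
By the outcome, as a careful person would: the job done as asked, in the order asked, and still so for the second after the job is handed in, with the robot touching nothing.
It also fails if it takes over 50 s, if anything falls off the work surface, if the arm or the gripper's body presses on something with over 40 N, if the wrist force passes 120 N, or if a joint passes its speed limit or range.

## Working session

There is one attempt and no reset: what is moved stays moved. The work goes in short steps, each a Python script; the robot and the scene stay as the last script left them, time stands still between calls to the robot, and variables do not carry over. Pictures are saved under pics/ and viewed, and the job is handed in when it is done.

```bash
ls; mkdir -p pics
python3 - <<'E'
from bench import bot, solve_ik, imaging
import cv2, numpy as np
np.set_printoptions(precision=3,suppress=True)
for n in ("scene","top","wrist"):
    m=imaging.camera_model(n); print(n,m)
    cv2.imwrite(f"pics/{n}0.png",imaging.capture(n))
print(bot.get_state())
E
```

```text
pics
scene {'K': array([[450.905,   0.   , 324.534],
       [  0.   , 450.905, 241.348],
       [  0.   ,   0.   ,   1.   ]]), 'position': array([1228.24 , -717.766,  976.846]), 'rotation': array([0.829, 0.002, 0.715])}
top {'K': array([[617.681,   0.   , 319.77 ],
       [  0.   , 617.681, 244.248],
       [  0.   ,   0.   ,   1.   ]]), 'position': array([ 350.343,   -3.488, 1789.128]), 'rotation': array([ 0.148, -0.005, -1.586])}
wrist {'K': array([[414.642,   0.   , 321.699],
       [  0.   , 414.642, 239.813],
       [  0.   ,   0.   ,   1.   ]]), 'position': array([ 245.979, -498.112,  372.923]), 'rotation': array([-0.312,  0.   , -1.253])}
{'t': 0.15, 'qpos': array([-1.387,  0.327, -0.193,  1.052, -0.   ,  1.437]), 'joint_velocities': array([ 0.002, -0.003,  0.002,  0.001,  0.001, -0.002]), 'effort': array([  0.002, -44.37 ,  26.267,   0.01 ,  -0.   ,   0.   ]), 'tcp_pos': array([ 171.793, -522.027,  230.693]), 'orientation': array([-3.14 , -0.   ,  0.318]), 'contact_force': array([0.032, 0.181, 0.202]), 'wrist_torque': array([ 0.004, -0.045, -0.008]), 'opening': 1.000987039112881}
```

View pics/scene0.png

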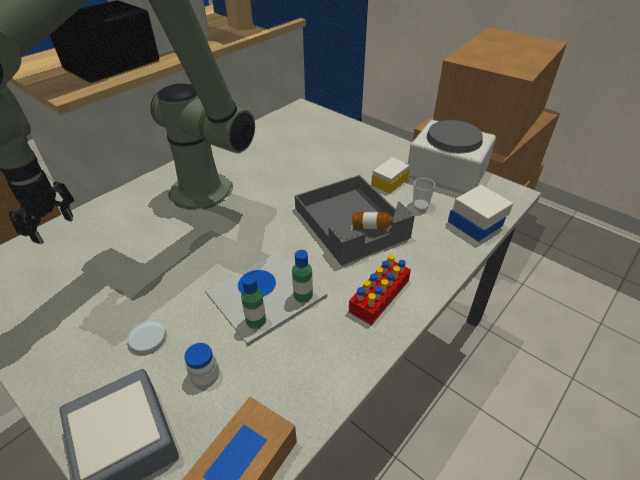

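View pics/top0.png

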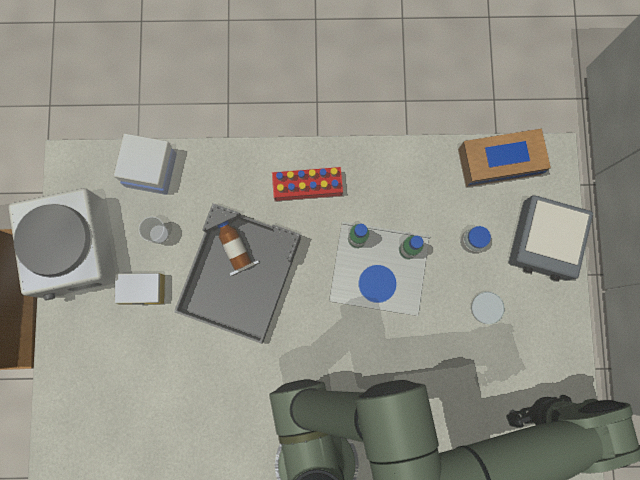

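View pics/wrist0.png

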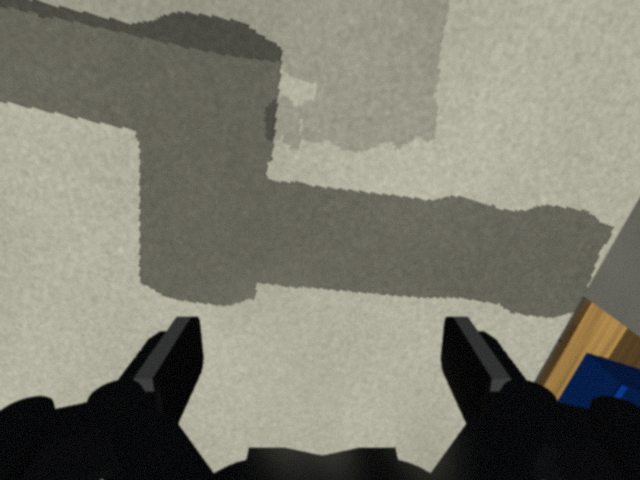

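```bash
cat > h.py <<'E'
from bench import bot, solve_ik, imaging
import cv2, numpy as np
from scipy.spatial.transform import Rotation as R
from scipy.optimize import least_squares
np.set_printoptions(precision=2,suppress=True)
def cam(m):
    return np.array(m["K"]),np.array(m["position"],float),R.from_euler('xyz',m["rotation"]).as_matrix()
def proj(m,P):
    K,p,Rm=cam(m); q=(np.atleast_2d(P)-p)@Rm; q=q*[1,-1,-1]; u=q@K.T; return u[:,:2]/u[:,2:]
def ray(m,uv):
    K,p,Rm=cam(m); d=np.linalg.inv(K)@[uv[0],uv[1],1]; d=Rm@(d*[1,-1,-1]); return p,d/np.linalg.norm(d)
def atz(m,uv,z):
    p,d=ray(m,uv); return p+d*(z-p[2])/d[2]
def tri(*obs):
    A=np.zeros((3,3));b=np.zeros(3)
    rs=[ray(m,uv) for m,uv in obs]
    for p,d in rs:
        M=np.eye(3)-np.outer(d,d);A+=M;b+=M@p
    X=np.linalg.solve(A,b)
    return X,[float(np.linalg.norm((np.eye(3)-np.outer(d,d))@(X-p))) for p,d in rs]
E
python3 - <<'E'
from h import *
m=imaging.camera_model("top"); print(m.get('dist'),m.keys())
for n,uv,z in [("disc",(377,284),6),("cap",(222,223),60),("rib1",(230,274),17),("rib2",(258,263),17),("tub -x+y",(177,309),55),("tub -x-y",(264,342),55),("tub+x+y",(210,205),95),("tub+x-y",(300,236),95),("disk foot",(240,265),45)]: print(n,atz(m,uv,z))
m2=imaging.camera_model("scene")
print("disc scene",atz(m2,(257,283),6))
E
python3 -c "
import cv2
t=cv2.imread('pics/top0.png')[190:350,160:320]; cv2.imwrite('pics/topc.png',cv2.resize(t,(600,600),interpolation=cv2.INTER_CUBIC))
t=cv2.imread('pics/scene0.png')[160:320,200:430]; cv2.imwrite('pics/scenec.png',cv2.resize(t,(800,556),interpolation=cv2.INTER_CUBIC))"
```

```text
None dict_keys(['K', 'position', 'rotation'])
disc [ 497.31 -179.87    6.  ]
cap [673.01 261.22  60.  ]
rib1 [531.51 243.6   17.  ]
rib2 [562.19 163.04  17.  ]
tub -x+y [431.7  385.54  55.  ]
tub -x-y [336.98 142.97  55.  ]
tub+x+y [718.14 289.81  95.  ]
tub+x-y [626.66  39.06  95.  ]
disk foot [553.88 211.49  45.  ]
disc scene [ 501.64 -182.32    6.  ]
```

View pics/topc.png

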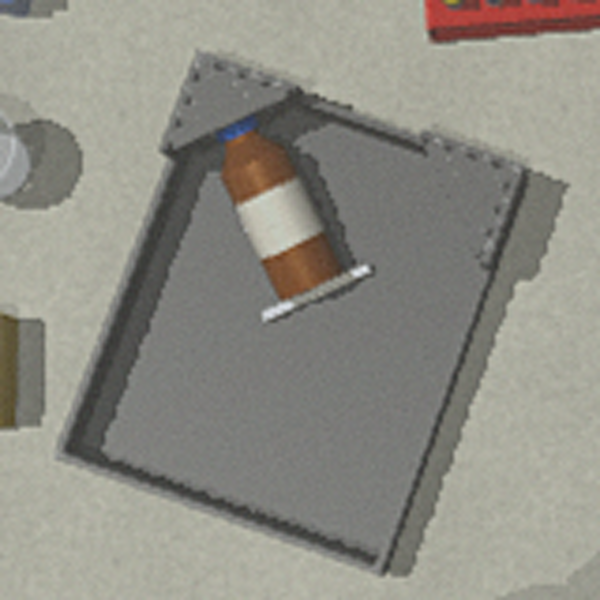

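View pics/scenec.png

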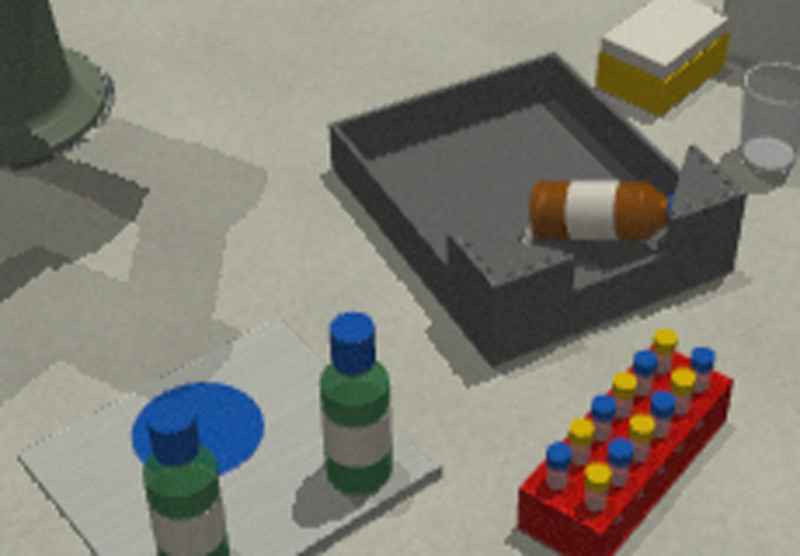

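Run:
```python
from h import *
th=np.radians(26.5); d=np.array([np.cos(th),np.sin(th),0]); y=np.array([-d[1],d[0],0])
print(bot.get_state()['t'])
def shot(P,n):
    bot.move_ptp(P,rpy(rot([0,0,-1],-y))); bot.dwell(0.2)
    m=imaging.camera_model("wrist"); im=imaging.capture("wrist"); cv2.imwrite(f"pics/{n}.png",im)
    import pickle; pickle.dump(m,open(n+".pkl","wb")); print(m,bot.get_state()['t'])
shot([500,130,280],"w1")
shot([540,260,280],"w2")
```

```text
0.15
{'K': array([[414.64,   0.  , 321.7 ],
       [  0.  , 414.64, 239.81],
       [  0.  ,   0.  ,   1.  ]]), 'position': array([570.04, 163.96, 422.25]), 'rotation': array([-0.31, -0.  , -1.11])} 2.9917
{'K': array([[414.64,   0.  , 321.7 ],
       [  0.  , 414.64, 239.81],
       [  0.  ,   0.  ,   1.  ]]), 'position': array([609.87, 293.41, 422.58]), 'rotation': array([-0.31, -0.  , -1.11])} 3.8417
```

View pics/w1.png

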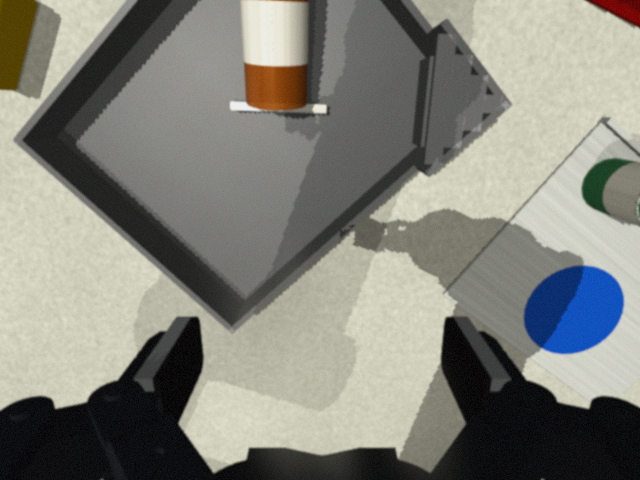

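View pics/w2.png

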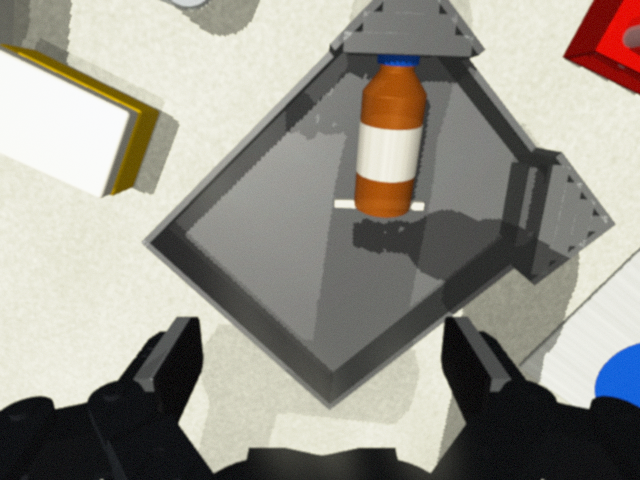

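Run:
```python
from h import *
import pickle
w1=pickle.load(open('w1.pkl','rb'));w2=pickle.load(open('w2.pkl','rb'));t=imaging.camera_model("top");s=imaging.camera_model("scene")
for n,o in {"c--":[(w1,(234,331)),(w2,(330,409))],"c-+":[(w1,(17,140)),(w2,(146,242))],"c+-":[(w1,(511,103)),(w2,(614,222))],
 "ribL":[(w1,(231,106)),(w2,(335,204))],"ribR":[(w1,(327,109)),(w2,(424,207))],"disc":[(w1,(574,309)),(t,(377,284)),(s,(257,283))],
 "label foot edge mid":[(w1,(275,66)),(w2,(386,181))]}.items():
    print(n,*tri(*o))
obs=[(w1,(234,331),(-160,-130,55)),(w2,(330,409),(-160,-130,55)),(w1,(17,140),(-160,130,55)),(w2,(146,242),(-160,130,55)),(w1,(511,103),(160,-130,95)),(w2,(614,222),(160,-130,95)),
 (t,(177,309),(-160,130,55)),(t,(264,342),(-160,-130,55)),(t,(211,204),(160,130,95)),(t,(300,236),(160,-130,95))]
def W(p,P):
    c,sn=np.cos(p[2]),np.sin(p[2]); return np.array([p[0]+c*P[0]-sn*P[1],p[1]+sn*P[0]+c*P[1],P[2]])
f=lambda p:np.concatenate([proj(m,W(p,P))[0]-uv for m,uv,P in obs])
r=least_squares(f,[530,215,-.32],loss='soft_l1'); p=r.x
print("tub",p,np.degrees(p[2]),f(p).reshape(-1,2))
e=45/np.sqrt(2)
ci=np.array([154,124])
step=W(p,(ci[0]-e,ci[1]-e,43)); 
th=p[2]+np.pi/4; d=np.array([np.cos(th),np.sin(th),0])
print("th",np.degrees(th),"step edge mid",step,"cover edge",W(p,(ci[0]-53/2**.5,ci[1]-53/2**.5,89)))
# bottle foot: contact point under cap at 138 from foot, radius 17
al=np.radians(12); a=d*np.cos(al)+np.array([0,0,np.sin(al)]); n=np.array([0,0,1])*np.cos(al)-d*np.sin(al)
F=step+17*n-138*a
print("foot",F,"low foot z",F[2]-27*np.cos(al)); 
for m,nm in((w1,'w1'),(w2,'w2')):
    im=cv2.imread(f'pics/{nm}.png')
    yv=np.cross([0,0,1],d)
    for sd,rr in ((0,27),(105,27),(122,14),(127,17),(162,17)):
        ring=[F+sd*a+rr*(np.cos(k)*n+np.sin(k)*yv) for k in np.linspace(0,2*np.pi,24)]
        cv2.polylines(im,[proj(m,ring).astype(int)],True,(0,255,0),1)
    for x in (-160,160):
        for yy in (-130,130):
            cv2.circle(im,tuple(proj(m,W(p,(x,yy,95 if x>0 else 55)))[0].astype(int)),3,(0,0,255),1)
    cv2.imwrite(f'pics/{nm}_fit.png',im)
```

```text
c-- [337.16 146.7   54.05] [0.9185506111166606, 0.9185506111166767]
c-+ [428.42 386.04  55.18] [0.49973293492229026, 0.49973293492236864]
c+- [635.65  36.62  93.03] [0.0660968567413185, 0.06609685674134542]
ribL [532.19 239.21  15.7 ] [0.11332322182302752, 0.11332322182297039]
ribR [569.55 157.9   16.7 ] [0.2947655045644172, 0.2947655045642756]
disc [ 500.42 -181.87    6.16] [3.1225065658420315, 3.6887111317217847, 1.0854467541431105]
label foot edge mid [579.63 212.37  52.81] [1.396407737222406, 1.3964077372223465]
tub [531.24 213.11  -0.35] -20.204123427902367 [[-0.87  2.13]
 [ 0.39  0.67]
 [-5.1  -0.12]
 [-5.59  0.61]
 [ 2.71 -0.66]
 [ 2.94  0.2 ]
 [-1.77  2.09]
 [-1.23  0.31]
 [ 2.59 -1.9 ]
 [ 1.12 -3.51]]
th 24.795876572097633 step edge mid [677.74 257.43  43.  ] cover edge [670.47 254.07  89.  ]
foot [551.99 199.33  30.94] low foot z 4.526710659811155
```

View pics/w2_fit.png

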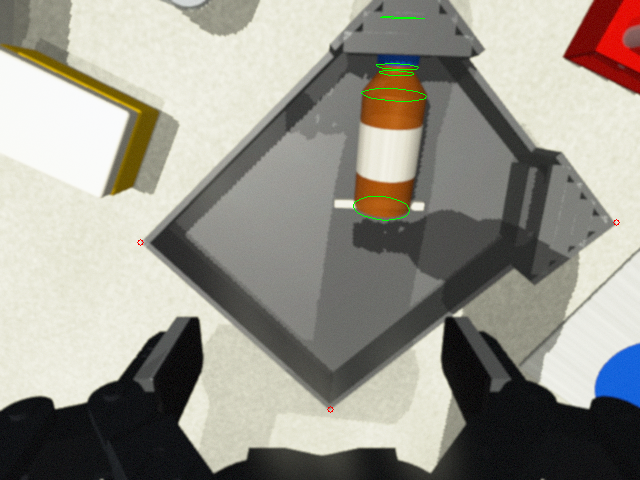

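View pics/w1_fit.png

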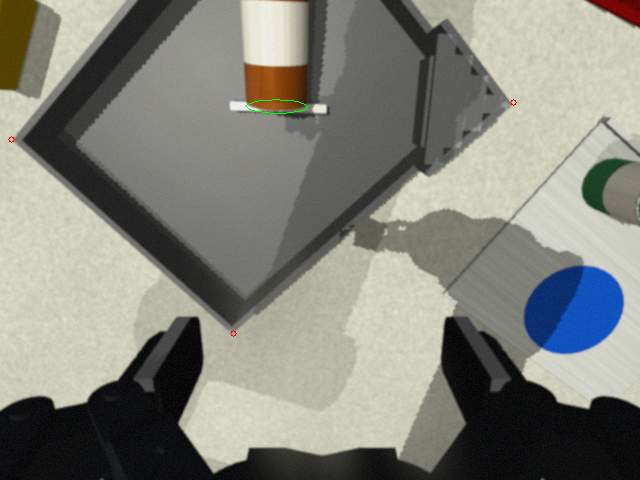

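```bash
cat > geo.py <<'E'
from h import *
th=np.radians(24.9); d=np.array([np.cos(th),np.sin(th),0]); up=np.array([0,0,1.]); yv=np.cross(up,d)
F0=np.array([554.2,199.2,31.4]); S=56; LEAN=np.radians(20)
def pose(F,al,dd=d):
    """TCP pos, rpy for foot centre F, axis elevation al(rad), heading dd"""
    a=dd*np.cos(al)+up*np.sin(al); n=up*np.cos(al)-dd*np.sin(al)
    zt=-n*np.cos(LEAN)-a*np.sin(LEAN)
    return F+S*a+zt*20, rpy(rot(zt,-np.cross(up,dd))), zt
def st(tag=''):
    s=bot.get_state(); print(tag,'t',round(s['t'],2),'tcp',s['tcp_pos'],'f',s['contact_force'],'tq',s['wrist_torque'],'op',round(s['opening'],3)); return s
E
python3 - <<'E'
from geo import *
P,o,zt=pose(F0,np.radians(12))
bot.grip(1.0,40)
bot.move_ptp(P-zt*130,o); st()
print(P,o,zt)
bot.dwell(.2)
import pickle
m=imaging.camera_model("wrist");im=imaging.capture("wrist");pickle.dump(m,open('w3.pkl','wb'))
a=d*np.cos(np.radians(12))+up*np.sin(np.radians(12)); n=np.cross(a,yv)
for sd,rr in ((0,27),(56,27),(105,27),(122,14)):
    cv2.polylines(im,[proj(m,[F0+sd*a+rr*(np.cos(k)*n+np.sin(k)*yv) for k in np.linspace(0,6.28,24)]).astype(int)],True,(0,255,0),1)
cv2.imwrite('pics/w3.png',im)
cv2.imwrite('pics/s3.png',imaging.capture("scene"))
E
```

```text
t 4.72 tcp [617.65 228.9  152.46] f [-0.43  0.15  0.29] tq [ 0.03 -0.11 -0.03] op 0.998
[601.36 221.09  23.24] [3.14 0.14 0.43] [-0.13 -0.06 -0.99]
```

View pics/w3.png

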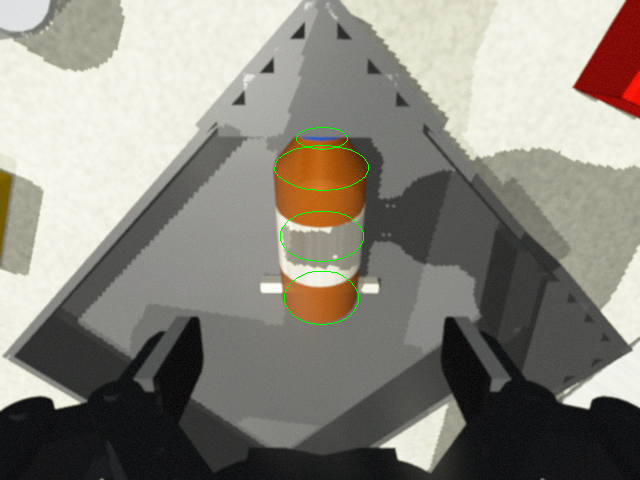

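View pics/s3.png

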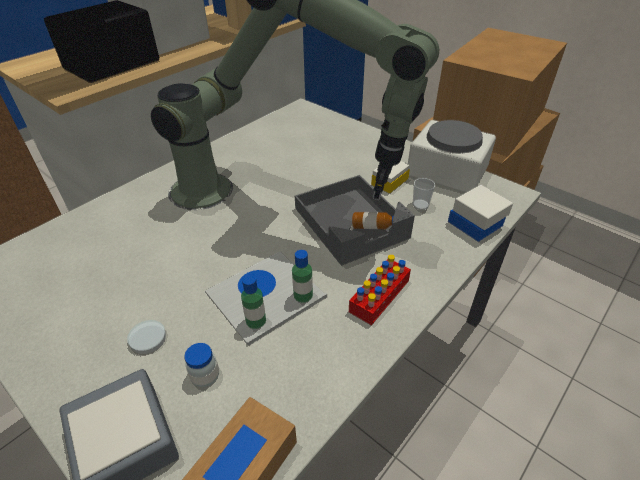

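Run:
```python
from geo import *
P,o,zt=pose(F0,np.radians(12))
print(bot.movel(P,o,max_speed=90,threshold=6)); s=st('at'); print(P)
if np.linalg.norm(s['tcp_pos']-P)<3:
    bot.grip(0.0,50); bot.dwell(.2); st('grip')
cv2.imwrite('pics/w4.png',imaging.capture("wrist"))
```

```text
False
at t 6.62 tcp [601.92 221.25  23.9 ] f [-0.44 -0.55  0.59] tq [ 0.08 -0.14  0.05] op 0.998
[601.36 221.09  23.24]
grip t 7.22 tcp [601.75 221.32  24.02] f [-0.05  0.5   5.58] tq [ 0.08  0.2  -0.05] op 0.618
```

View pics/w4.png

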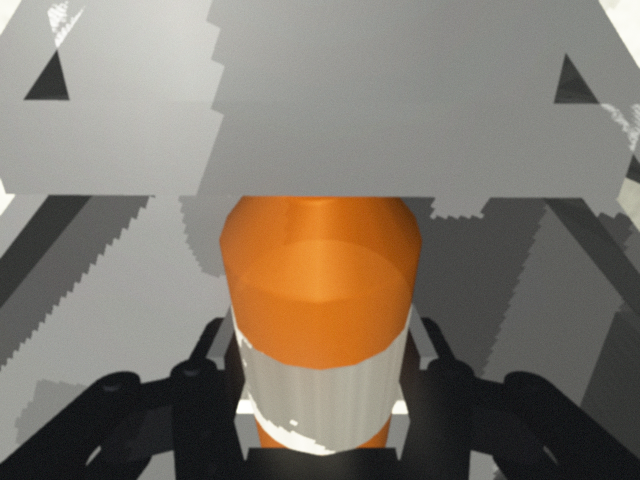

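Run:
```python
from geo import *
def ax(al): return d*np.cos(al)+up*np.sin(al), up*np.cos(al)-d*np.sin(al)
a,n=ax(np.radians(12)); C=F0-17*n+138*a; print(C)
off=bot.get_state()['tcp_pos']-pose(F0,np.radians(12))[0]; print(off)
for deg,l in ((10.5,.4),(9,.7),(7.5,1),(6,1.2),(4.5,1.4)):
    al=np.radians(deg); a,n=ax(al); F=C+up*l+17*n-138*a
    P,o,_=pose(F,al)
    r=bot.movel(P,o,max_speed=25,threshold=12); s=st(f'{deg} {r} lowfoot {F[2]-27*np.cos(al):.1f}')
    print(np.linalg.norm(s['tcp_pos']-P))
    if r: break
cv2.imwrite('pics/s5.png',imaging.capture("scene")[150:270,280:440])
cv2.imwrite('pics/w5.png',imaging.capture("wrist"))
t=cv2.imread('pics/s5.png');cv2.imwrite('pics/s5b.png',cv2.resize(t,(800,600),interpolation=cv2.INTER_CUBIC))
```

```text
[679.84 257.52  43.46]
[0.43 0.26 0.8 ]
10.5 False lowfoot 8.9 t 7.53 tcp [600.73 220.78  25.21] f [-0.55 -0.27 -1.39] tq [ 0.15 -0.23  0.02] op 0.614
0.7301365967000133
9 False lowfoot 12.7 t 7.79 tcp [600.26 220.57  27.78] f [-1.47 -0.96 -1.46] tq [ 0.09 -0.22  0.01] op 0.612
0.7610258599513338
7.5 False lowfoot 16.5 t 8.05 tcp [600.2  220.54  30.55] f [-0.03  0.51 -2.31] tq [ 0.15 -0.32 -0.05] op 0.613
0.5391045664113473
6 False lowfoot 20.3 t 8.3 tcp [600.   220.44  33.15] f [ 0.61 -0.24 -2.69] tq [ 0.16 -0.35 -0.09] op 0.614
0.46703330851176356
4.5 False lowfoot 24.1 t 8.55 tcp [599.82 220.38  35.69] f [-0.5  -0.13 -2.83] tq [ 0.23 -0.36 -0.01] op 0.615
0.464185362991238
```

View pics/s5b.png

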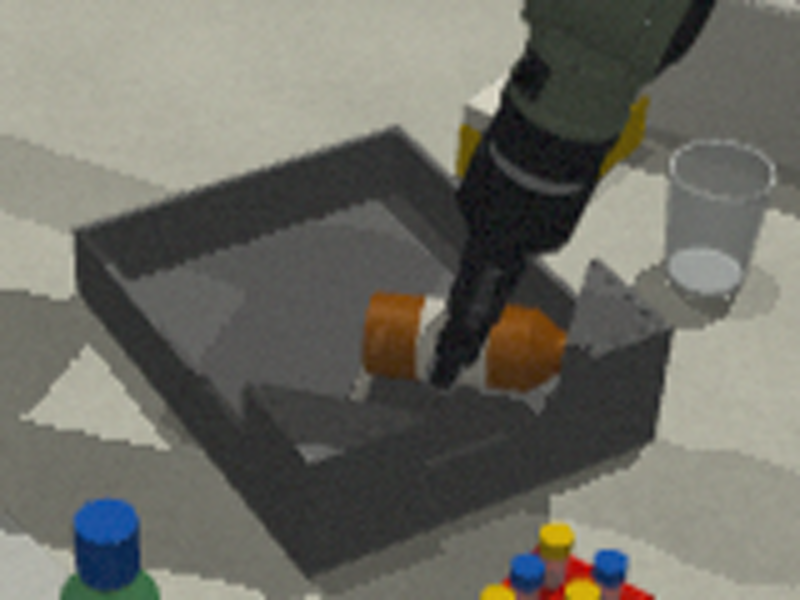

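View pics/w5.png

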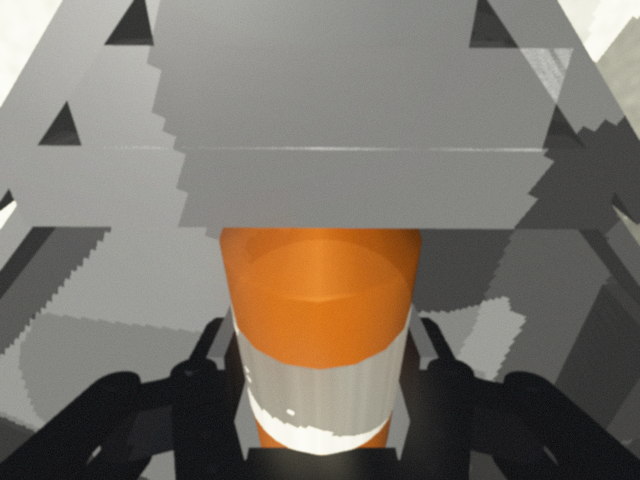

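Run:
```python
from geo import *
s=bot.get_state(); P=s['tcp_pos']
r=bot.movel(P-d*50,max_speed=60,threshold=8); s=st(f'back {r}'); print((s['tcp_pos']-P)@d)
cv2.imwrite('pics/w6.png',imaging.capture("wrist"))
```

```text
back False t 9.63 tcp [554.73 199.42  35.9 ] f [ 0.81  0.46 -3.78] tq [ 0.18 -0.4   0.01] op 0.62
-49.496085562251075
```

View pics/w6.png

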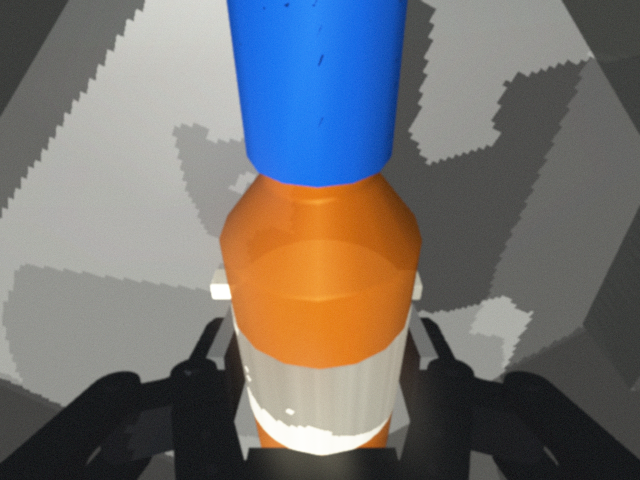

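Run:
```python
from geo import *
P=bot.get_state()['tcp_pos']
r=bot.movel(P+up*215,max_speed=150); st('up')
print('q',bot.get_state()['qpos'])
hd=lambda g:np.array([np.cos(np.radians(g)),np.sin(np.radians(g)),0])
for F,al,g in (((540,20,250),45,52),((500,-181.5,250),90,80),((500,-181.5,12),90,80)):
    p,o,z=pose(np.array(F,float),np.radians(al),hd(g)); print(p,solve_ik(p,o))
```

```text
up t 11.27 tcp [554.3  199.28 249.88] f [-0.84  0.69 -4.52] tq [ 0.22 -0.34 -0.1 ] op 0.617
q [ 0.25  0.62  0.28  1.5  -0.05  2.96]
[569.58  57.86 271.47] [-0.24  0.17 -0.37  0.84  0.4   2.03]
[ 503.26 -162.99  299.16] [-0.89  0.83  0.16  1.97  0.79  0.37]
[ 503.26 -162.99   61.16] [-0.89  1.13  0.11  1.62  0.79  0.37]
```

Run:
```python
from geo import *
hd=lambda g:np.array([np.cos(np.radians(g)),np.sin(np.radians(g)),0])
bot.grip(0.0,70)
for F,al,g in (((540,20,250),45,52),((500,-181.5,230),90,80)):
    p,o,z=pose(np.array(F,float),np.radians(al),hd(g)); bot.move_ptp(p,o); st()
bot.dwell(.3)
for n in ("scene","wrist"): cv2.imwrite(f'pics/{n}7.png',imaging.capture(n))
```

```text
t 12.37 tcp [569.61  57.96 271.74] f [-0.    0.12 -3.17] tq [-0.54  0.43  0.05] op 0.607
 t 13.84 tcp [ 503.92 -162.18  278.85] f [-0.86  0.43 -3.5 ] tq [-1.51  0.21 -0.01] op 0.605
```

View pics/scene7.png

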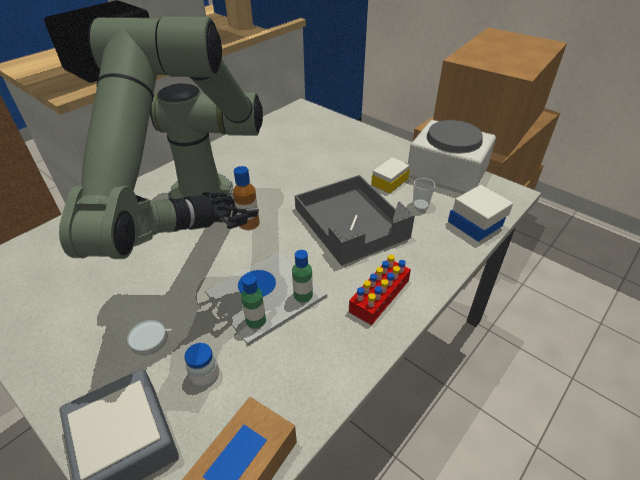

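View pics/wrist7.png

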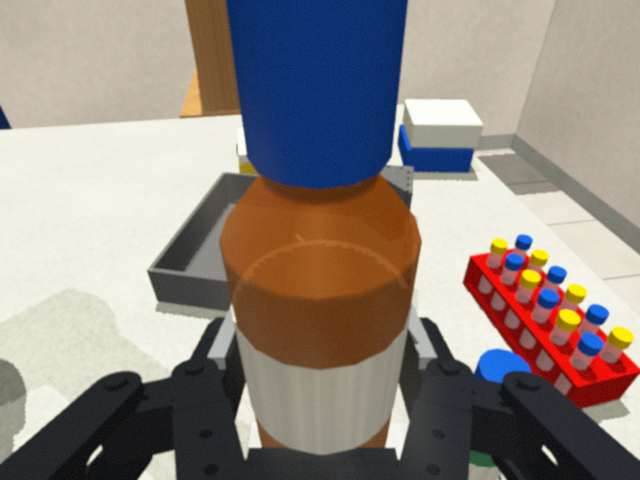

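Run:
```python
from geo import *
s=bot.get_state(); Rt=R.from_euler('xyz',s['orientation']).as_matrix()
m=imaging.camera_model("scene"); im=cv2.imread('pics/scene7.png')
# bottle axis in tool frame: a = -(sinL) z + cosL * (x)  
z=Rt[:,2]; x=Rt[:,0]
a=-np.sin(LEAN)*z+np.cos(LEAN)*x
print('axis',a); F=s['tcp_pos']-20*z-S*a; print('foot',F)
u=np.cross(a,[1,0,0]);u/=np.linalg.norm(u);v=np.cross(a,u)
S4=4
im=cv2.resize(im[150:250,180:300],None,fx=5,fy=5,interpolation=cv2.INTER_CUBIC)
for sd,rr in ((0,27),(105,27),(127,17),(162,17)):
    q=proj(m,[F+sd*a+rr*(np.cos(k)*u+np.sin(k)*v) for k in np.linspace(0,6.28,30)])
    cv2.polylines(im,[((q-[180,150]+.5)*5).astype(int)],True,(0,255,0),1)
cv2.imwrite('pics/s7f.png',im)
import pickle
w=pickle.load(open('w1.pkl','rb')); print('disc from w1',atz(w,(574,309),6))
```

```text
axis [-0.  0.  1.]
foot [ 500.11 -181.18  230.33]
disc from w1 [ 502.48 -184.77    6.  ]
```

View pics/s7f.png

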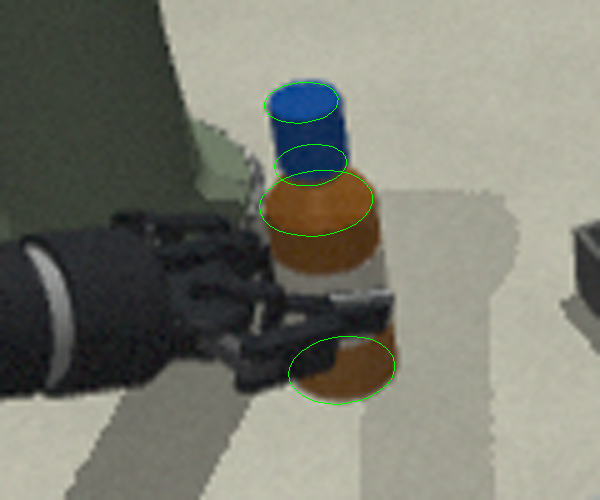

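Run:
```python
from geo import *
dd=np.array([np.cos(np.radians(80)),np.sin(np.radians(80)),0])
p,o,z=pose(np.array([500.5,-182,22.]),np.radians(90),dd)
print(bot.movel(p,o,max_speed=110,threshold=10)); st('near')
bot.dwell(.2)
p2,_,_=pose(np.array([500.5,-182,0.]),np.radians(90),dd)
print(bot.movel(p2,o,max_speed=8,threshold=3)); s=st('touch'); print('foot z est',22+s['tcp_pos'][2]-p[2])
bot.dwell(.1); st()
for n in ("scene","wrist"): cv2.imwrite(f'pics/{n}8.png',imaging.capture(n))
t=cv2.imread('pics/scene8.png')[180:340,150:350];cv2.imwrite('pics/s8.png',cv2.resize(t,(750,600),interpolation=cv2.INTER_CUBIC))
```

```text
False
near t 16.28 tcp [ 503.94 -163.7    71.64] f [-0.08 -0.31 -3.44] tq [-1.52  0.28  0.07] op 0.612
True
touch t 18.36 tcp [ 503.87 -163.45   54.55] f [-0.07 -1.92  4.94] tq [-0.09  0.06 -0.08] op 0.609
foot z est 5.38647072601934
 t 18.46 tcp [ 503.87 -163.46   54.51] f [ 0.55 -2.04  6.19] tq [ 0.07  0.09 -0.14] op 0.607
```

View pics/s8.png

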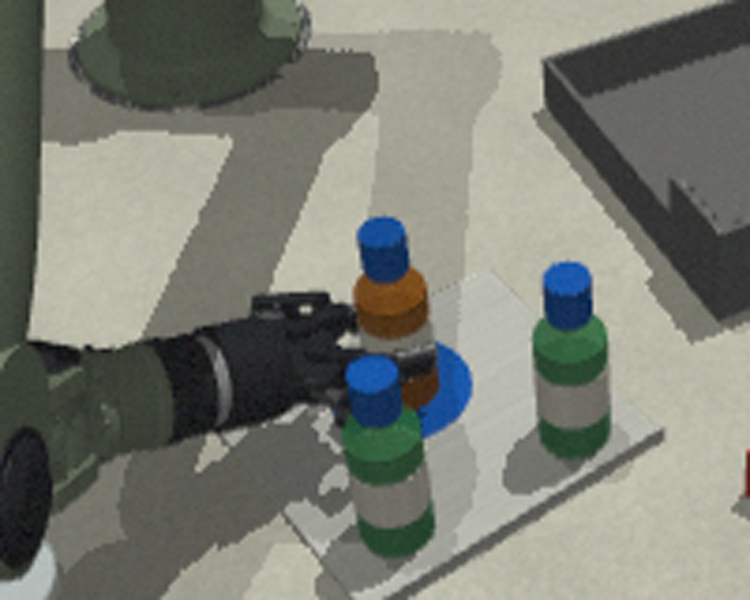

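Run:
```python
from geo import *
P=bot.get_state()['tcp_pos']
bot.movel(P+up*0.7,max_speed=10); st('relax')
bot.grip(0.68,20); st('open1'); bot.grip(0.85); s=st('open2')
bot.dwell(.3)
Rt=R.from_euler('xyz',s['orientation']).as_matrix()
print(bot.movel(s['tcp_pos']-Rt[:,2]*60,max_speed=50,threshold=5)); st('back')
cv2.imwrite('pics/w9.png',imaging.capture("wrist"))
```

```text
relax t 18.92 tcp [ 503.63 -163.28   54.61] f [ 0.23 -0.31 -3.14] tq [-1.52  0.21 -0.01] op 0.614
open1 t 19.15 tcp [ 503.89 -163.33   55.44] f [ 0.35 -1.07 -1.32] tq [-0.93  0.14  0.05] op 0.677
open2 t 19.44 tcp [ 503.89 -163.43   55.29] f [ 0.08 -0.28 -0.68] tq [-0.89  0.14 -0.04] op 0.855
False
back t 21.09 tcp [ 494.13 -218.62   75.73] f [-0.31  0.39 -1.21] tq [-0.91  0.11 -0.02] op 0.85
```

View pics/w9.png

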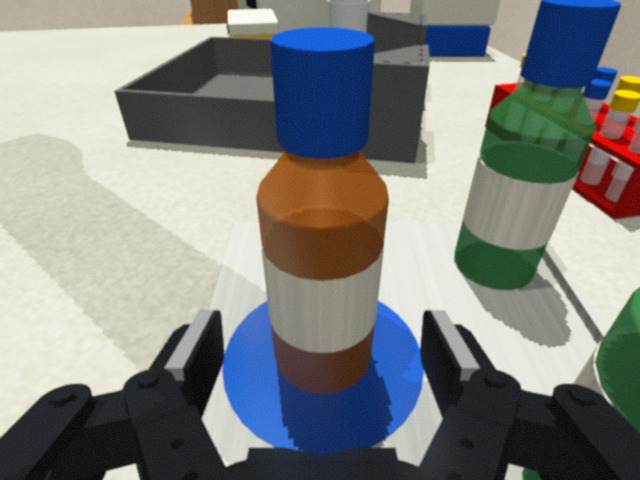

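Run:
```python
from geo import *
s=bot.get_state(); Rt=R.from_euler('xyz',s['orientation']).as_matrix()
try: print(bot.movel(s['tcp_pos']-Rt[:,2]*90,max_speed=100,threshold=8)); st('back')
except bot.IKError as e: print('ik',e)
P=bot.get_state()['tcp_pos']
try: print(bot.movel(P+up*100,max_speed=120)); st('up')
except bot.IKError as e: print('ik',e)
bot.dwell(.5)
for n in ("top","scene"): cv2.imwrite(f'pics/{n}10.png',imaging.capture(n))
```

```text
False
back t 22.19 tcp [ 479.57 -301.49  106.29] f [-0.07  0.81 -0.22] tq [-0.89  0.16  0.06] op 0.854
False
up t 23.18 tcp [ 479.44 -301.33  205.62] f [-0.22  0.19  0.37] tq [-0.91  0.19 -0.05] op 0.849
```

View pics/top10.png

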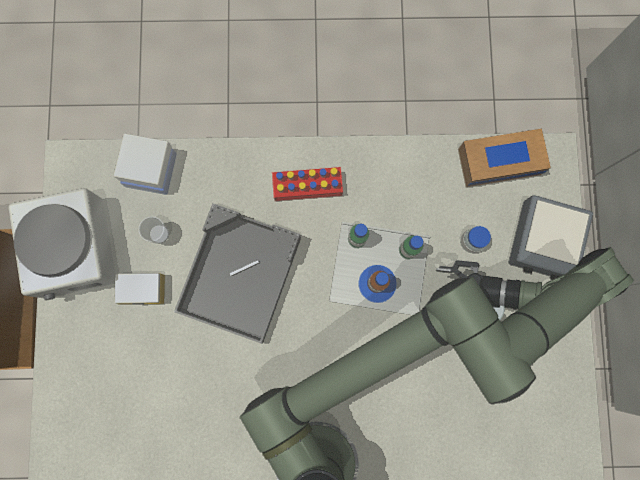

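View pics/scene10.png

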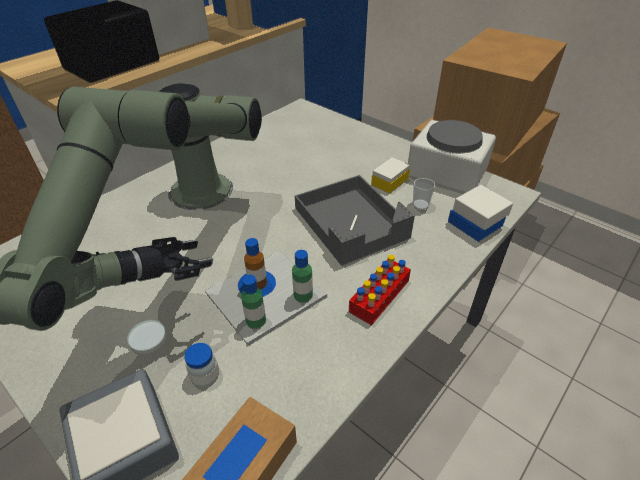

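Run:
```python
from geo import *
a=cv2.imread('pics/scene0.png').astype(int);b=cv2.imread('pics/scene10.png').astype(int)
for n,(x0,y0,x1,y1) in dict(ga=(290,248,316,290),gb=(240,305,268,330),jar=(183,342,220,385),rack=(348,255,412,322),beaker=(412,178,438,212),tips=(370,158,410,190),dish=(125,318,168,355)).items():
    print(n,np.abs(a-b)[y0:y1,x0:x1].mean().round(1))
m=imaging.camera_model("top"); print('cap',atz(m,(383,279),168))
st(); bot.sign_off()
```

```text
ga 5.4
gb 6.2
jar 8.6
rack 5.9
beaker 5.3
tips 6.1
dish 21.9
cap [ 496.9  -180.03  168.  ]
 t 23.77 tcp [ 479.58 -301.48  206.25] f [-0.47 -0.75  0.24] tq [-0.86  0.16  0.01] op 0.854
the job is handed in; nothing more can be done
```

The amber bottle is out of the tub and standing upright on the blue disc. The gripper is open and clear of it, and I handed the job in at about 24 s.

**How it went:**
- **Freeing it:** I gripped the bottle across its body and pivoted it about the cap, from 12° down to 4.5°, so the foot cleared the rib. I then drew it back 50 mm, and the wrist picture showed the whole cap out from under the cover before I lifted.
- **Forces:** Force on the tool read at most about 6 N throughout, and about 4.5 N or less from the pivot to the touchdown.
- **Setting down:** The foot touched at an estimated 5.4 mm against the expected 6 mm. I eased off the pressure before opening the fingers and backing straight away.

**Last checks:**
- **Placing:** The wrist and top pictures show the bottle standing with its foot well inside the disc. The cap measured (497, -180) mm. The disc centre came out between (497, -180) and (502, -185) depending on the camera, a spread of about 7 mm at most. The disc leaves 28 mm of margin around the foot.
- **Other things on the bench:** Comparing the first and last scene pictures showed no change beyond noise for the green bottles, jar, rack, beaker and tip box. The dish area differed more (21.9 against 5 to 9 for the others). I put that down to the arm's shadow, as the dish is in the same place in the pictures and no contact force was felt there.
- **Wrist moment:** It still read about 0.9 N m with the tool free. I did not find out why.

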